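Crank the specimen stage to its set mark and lock it

TASK

Turn the crank of the specimen stage until the pointer on the sliding carriage lines up with the pointer of the small rider clip on the scale. Then throw the lock lever at the other end over until it snaps to its far stop, and let go. Leave the rider clip where it is and do not disturb the other things on the bench.

Things in the scene. Friction and masses are not known exactly. Their poses are not given: they have to be found in the camera images.
- bed: white base plate of the specimen stage, fixed, 400 mm long (y), 150 wide (x -60 to +90), 18 thick; origin under it, on the screw's line, halfway along. White gearbox with handwheel at its -y end (80 x 80, top z = 88, centre y = -155), white block with lock lever at its +y end (80 x 50, top z = 58, centre y = +150). The scale, black lines every 10 mm, runs along its +x side, away from the robot
- wheel_axis (a point): point on the handwheel's vertical axis, 140 mm above the bench (bed frame 0, -155, 140). The handwheel is a black disc 112 mm across, top at z = 106 mm
- handle_grip (a point): where to grip the upright crank handle, 140 mm above the bench: a black cylinder 22 mm across, from z = 107 to 162 mm, standing 42 mm off the wheel's axis. It spins freely on its own pin, so a gripper holding it may keep its orientation while led round the circle. It takes about 4 N
- wheel (a joint): turn of the handwheel, rad, growing clockwise seen from above; one turn moves the carriage 25 mm. At 0 the handle lies on the bed's +x side of the axis. It stays where it is left; the carriage cannot be pushed directly
- carriage (a joint): travel of the carriage, m, 0 to 0.1: grows away from the handwheel, as the wheel turns clockwise from above (0.025 per 2 pi rad). The carriage is a black plate 92 x 80 mm with a clear round dish clamped on it, top of the dish at z = 58 mm
- rider (a joint): position of the rider clip along the scale, m, in the same measure: carriage = rider when the pointers line up. Stiff; not to be moved. The rider is an aluminium block 25 x 28 mm, top at z = 48 mm (its small screw 56 mm), always farther from the handwheel than the carriage at the start
- carriage_tip (a point): tip of the carriage's wedge-shaped steel pointer, 56 mm to the bed's +x from the screw, 41 mm above the bench; axes as the bed's
- rider_tip (a point): tip of the rider's wedge-shaped steel pointer, which points back at the carriage, 60 mm to the bed's +x from the screw, 41 mm above the bench; axes as the bed's. The pointers line up when both tips have the same y in the bed frame
- lever_pivot (a point): pivot of the lock lever (axis along the bed's y), 68 mm above the bench; bed frame 0, 150, 68
- lever_ball (a point): centre of the black ball, 26 mm across, at the end of the lock lever: 90 mm from the pivot on a rod 12 mm thick. At the start it leans to the bed's -x side (towards the robot)
- lever (a joint): swing of the lock lever, rad: 0 = open (start), leaning 0.5 rad to the bed's -x side; 0.5 = upright, the over-centre point; 1.0 = locked, leaning 0.5 rad to +x, away from the robot. A spring holds it at either stop; push the ball along the bed's +x with about 4 N until past upright, then it snaps over (it rises 11 mm on the way). Locking does not move the carriage
- slide_box: bystander, loose: closed grey slide box, 85 x 170 x 36 mm, lying flat; origin at its underside
- dish_stack: bystander, loose: stack of clear culture dishes, 90 mm across, 50 mm tall; origin at its underside
- jar: bystander, loose: small jar, 66 mm across, 75 mm tall; origin at its underside
- reagent: bystander, loose: bottle, 64 mm across, 150 mm tall; origin at its underside
- driver: bystander, loose: screwdriver lying flat, 170 mm long along its x; origin at its underside
- tray: bystander, loose: white open tray, 160 x 220 x 40 mm; origin at its underside

How it is judged:
On the way, in this order (a step that is already met when the one before it is completed fails the run):
1. the carriage's pointer is cranked level with the rider's, within 5 mm, the lever still open (y of carriage_tip in the frame of rider_tip between -0.005 and 0.005 m and value of joint lever below 0.4 rad), for 0.2 s.
2. the lock lever is snapped over to its far stop (value of joint lever above 0.9 rad), for 0.2 s.
At the end, for the whole second after the job is handed in: The tips of the two pointers are within 5 mm (half a scale division) of each other along the bed, the carriage is at rest, and the lock lever lies at its far stop (joint above 0.9 rad) (y of carriage_tip in the frame of rider_tip between -0.005 and 0.005 m and value of joint lever above 0.9 rad and velocity of joint carriage between -0.003 and 0.003 m/s); the robot touches nothing.
It fails at once if the rider clip was shifted by more than 4 mm (distance of rider_tip from where it was at the start of the episode above 0.004 m).
It fails at once if another thing on the bench was moved by more than 30 mm (distance of any of slide_box, dish_stack, jar, reagent, driver, tray from where it was at the start of the episode above 0.03 m).
It fails at once if the reagent bottle or the jar was tipped (angle between any of reagent, jar's own z axis and vertical above 0.5 rad).
It also fails if it takes over 58 s, if anything falls off the work surface, if the arm or the gripper's body presses on something with over 40 N, if the wrist force passes 120 N, or if a joint passes its speed limit or range.

ROBOT

A 7-joint arm with a two-finger parallel gripper is mounted at the origin on the work surface. World frame = base frame: x ahead of the robot, y to its left, z up, the work surface at z = 0. Lengths are in m, angles in rad, forces in N, time in s.
With the tool pointing down it reaches from about 0.425 to 0.95 m from the base axis. Payload 4.7 kg.
Tool frame: the origin (TCP) lies between the finger pads; the fingertips stand 25 mm ahead of it and the grasp point (between the pads) lies 6 mm ahead of it; z points along the fingers, y is the line along which they close (so a half turn about z gives the same grasp; the last joint's range is limited). The gripper opens to 85 mm and grips with 20 to 120 N. Pads are 22 mm wide; open, the fingers measure 114 mm over their backs; the gripper's body (76 mm by 85 mm) begins 54 mm behind the grasp point. The pads swing forward as they close: fully open they stand 13 mm farther back than shut.
Start: joints at [-1.139, 0.469, -0.049, 1.532, 0.024, 1.141, -0.082], TCP at [0.3, 0.605, 0.256] pointing down, gripper open.
Joint ranges: [-2.59, 2.59], [-0.33, 1.99], [-1.39, 1.29], [0.1, 2.45], [-1.04, 4.18], [0.21, 1.99], [-2.66, 2.66]. Speed limits (rad/s): [2.57, 2.57, 3.14, 3.14, 3.14, 3.14, 3.14].

INTERFACE

Orientations are given as a 3x3 rotation matrix whose columns are the frame's x, y, z axes.
In Python, from rig import * gives the robot as it stands. Calls block until the motion is done:
- movep(position, orientation): joint-space move of the TCP to a pose.
- move_l(position, attitude=None, feed=0.15, until_force=None): straight line of the TCP; attitude=None keeps the orientation; feed is the mean speed in m/s. With until_force (N) it stops when the force on the tool has changed by that much, and returns True; else False.
- move_joints(angles): joint-space move.
- command_gripper(opening, newtons=None): finger opening in m; newtons is the grip in N (None keeps the last); returns when the fingers have stopped.
- sleep(seconds).
- inverse_kinematics(position, orientation): joint angles nearest the present ones, or None.
- sense(): the state.
- camera(name): name is "side" or "top"; returns (picture, depth): 400x640x3 uint8, red, green, blue; 400x640 float32, m along the optical axis (not along the pixel's ray), 0 where there is no reading.
- camera_params(name): a dict with "K" (3x3 intrinsics, pixels), "position" and "rotation" of the camera in the world. Camera axes: x right, y down, z forward; pixel columns grow to the right and rows downward; lengths in m; the calibration is good to about 2 mm. A picture is of the moment at which its call begins. camera_params takes no time and is no camera call.
A pose or a line that the arm cannot do raises Unreachable and nothing moves.
- finish_job(): hands the job in; it is judged then, once.
The state is a dict: "time_s": time; "joint_pos": joint angles; "qd": joint speeds; "joint_efforts": joint torques, N m; "position": TCP position; "tcp_rot": TCP orientation; "wrist_force": force on the tool from outside, world axes, zero at the start; "ft_torque": the same for the moment, N m; "finger_gap": finger opening in m; "gripper_force": force on a finger pad.
Only numpy, scipy, OpenCV 4.12 (cv2) and the standard library are available. Lean on these libraries where they do the work, as an engineer would, in place of code of your own. Each camera call takes 0.05 s, during which the arm holds its last target. There are 200 camera calls.

## Working session

There is one attempt and no reset: what is moved stays moved. The work goes in short steps, each a Python script; the robot and the scene stay as the last script left them, time stands still between calls to the robot, and variables do not carry over. Pictures are saved under pics/ and viewed, at most 10 in all, crops included, and the job is handed in when it is done.

```bash
mkdir -p pics; python3 - <<'E'
from rig import *
import cv2,numpy as np
for n in("top","side"):
    p,d=camera(n); cv2.imwrite(f"pics/{n}0.png",p[:,:,::-1]); np.savez(f"{n}0.npz",p=p,d=d)
    c=camera_params(n); print(n,np.round(c["K"],1).tolist(),np.round(c["position"],3),np.round(c["rotation"],3).tolist())
print(sense()["time_s"])
E
```

```text
top [[389.9, 0.0, 319.9], [0.0, 389.9, 194.6], [0.0, 0.0, 1.0]] [ 0.529 -0.024  1.081] [[0.0, -0.995, 0.102], [-1.0, -0.001, -0.003], [0.003, -0.102, -0.995]]
side [[517.7, 0.0, 319.1], [0.0, 517.7, 207.9], [0.0, 0.0, 1.0]] [ 0.461 -1.444  1.085] [[0.995, -0.046, 0.093], [-0.103, -0.564, 0.819], [0.014, -0.824, -0.566]]
0.1
```

View pics/top0.png

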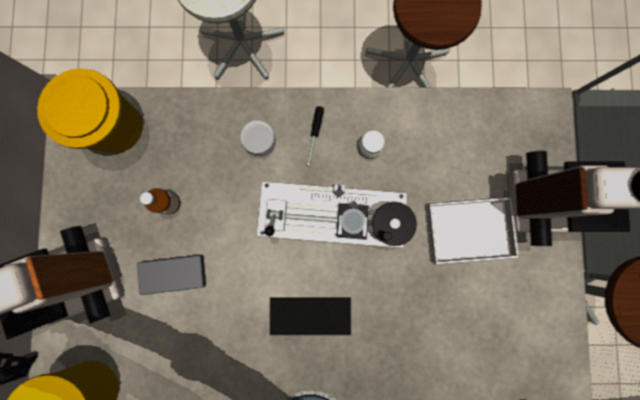

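View pics/side0.png

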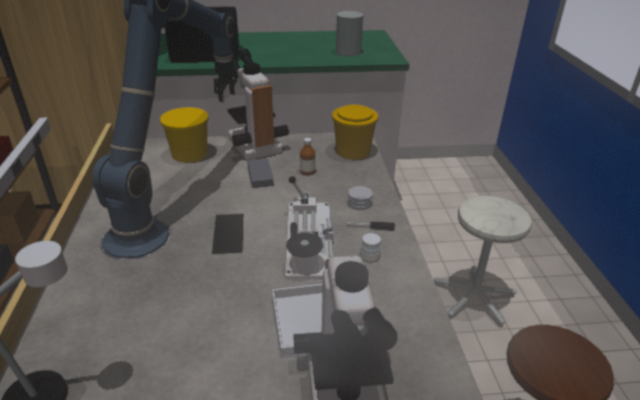

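The top view shows the bed (u 258–407, v 182–247), the wheel at about (394,223), the lever ball at (269,230), the carriage at (352,221) and the rider at (339,190). I'll zoom in on these.

```bash
python3 - <<'E'
import cv2,numpy as np
t=np.load("top0.npz")["p"][:,:,::-1]; s=np.load("side0.npz")["p"][:,:,::-1]
cv2.imwrite("pics/tc.png",cv2.resize(t[170:260,250:425],None,fx=4.5,fy=4.5,interpolation=cv2.INTER_CUBIC))
cv2.imwrite("pics/sc.png",cv2.resize(s[170:280,270:350],None,fx=5.4,fy=5.4,interpolation=cv2.INTER_CUBIC))
E
```

```text
(no output)
```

View pics/tc.png

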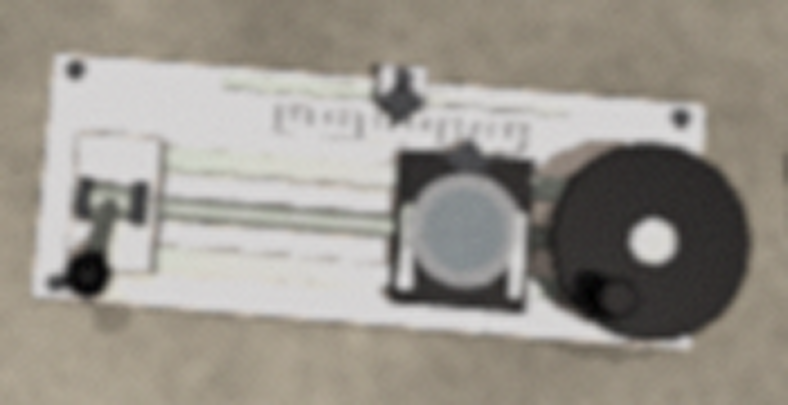

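View pics/sc.png

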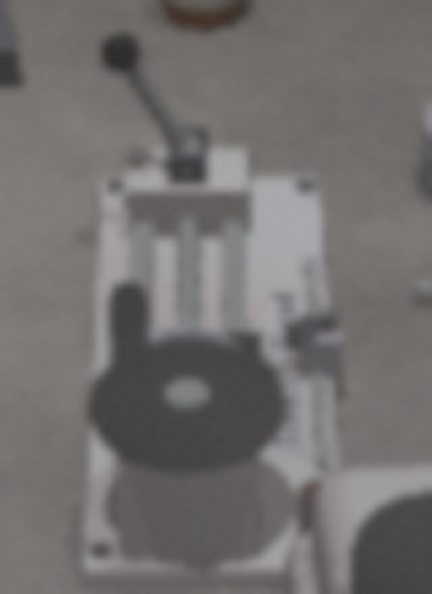

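The crops show the hub at crop (652,241), the handle top at about (617,297), the ball at (90,273), the carriage tip at about (465,142) and the rider tip at about (402,122). In the side view the handle stands at the left back of the wheel. Next I'll turn these into positions.

```bash
cat > h.py <<'E'
from rig import *
import cv2,numpy as np
def ray(n,uv):
    c=camera_params(n); d=c["rotation"]@np.linalg.solve(c["K"],[uv[0],uv[1],1.]); return np.array(c["position"]),d
def plane(n,uv,z):
    o,d=ray(n,uv); return o+d*(z-o[2])/d[2]
def tri(a,b):
    o1,d1=ray("top",a);o2,d2=ray("side",b)
    s=np.linalg.lstsq(np.c_[d1,-d2],o2-o1,rcond=None)[0]
    p,q=o1+s[0]*d1,o2+s[1]*d2; return (p+q)/2,np.linalg.norm(p-q)
def proj(n,P):
    c=camera_params(n); q=c["K"]@(c["rotation"].T@(np.array(P)-c["position"])); return q[:2]/q[2]
def blob(g,x0,y0,x1,y1,lo,hi):
    m=cv2.inRange(g[y0:y1,x0:x1],lo,hi); n,l,s,c=cv2.connectedComponentsWithStats(m); i=1+np.argmax(s[1:,4]); return c[i]+[x0,y0],s[i,4]
E
python3 - <<'E'
from h import *
t=np.load("top0.npz")["p"];s=np.load("side0.npz")["p"]
hsv=cv2.cvtColor(t,cv2.COLOR_RGB2HSV); g=cv2.cvtColor(t,cv2.COLOR_RGB2GRAY); gs=cv2.cvtColor(s,cv2.COLOR_RGB2GRAY)
m=cv2.inRange(hsv,(0,0,165),(180,45,255)); m[:,:250]=0;m[:,415:]=0;m[:165]=0;m[265:]=0
cs=max(cv2.findContours(m,0,2)[0],key=cv2.contourArea); h=cv2.convexHull(cs)
q=cv2.approxPolyDP(h,6,True)[:,0]; print("quad",q.tolist())
for p in q: print(np.round(plane("top",p,.018),4))
W=np.array([plane("top",p,.018)[:2] for p in h[:,0]]); r=cv2.minAreaRect((W*1000).astype(np.float32)); print("rect",r)
hub,_=blob(g,380,208,410,240,140,255); print("hub",hub,plane("top",hub,.106))
hs,_=blob(gs,292,232,318,252,125,255); print("hub side",hs,tri(hub,hs))
ball,a=blob(g,262,222,278,238,0,45); bs,a2=blob(gs,286,174,298,186,0,75); print("ball",ball,a,bs,a2,tri(ball,bs))
ht=(250+617/4.5,170+297/4.5); hd=(270+128/5.4,170+290/5.4); print("handle top",tri(ht,hd),plane("top",ht,.162))
ct=(250+465/4.5,170+142/4.5);rt=(250+402/4.5,170+122/4.5)
print("ctip",plane("top",ct,.041),"rtip",plane("top",rt,.041))
d=np.load("top0.npz")["d"]; print(np.round(d[200:226:2,352],3))
E
```

```text
quad [[256, 234], [262, 182], [406, 193], [406, 203]]
[0.5306 0.1467 0.018 ]
[0.6729 0.1327 0.018 ]
[ 0.6427 -0.2628  0.018 ]
[ 0.6152 -0.2622  0.018 ]
rect ((590.8665771484375, -58.17729187011719), (404.9452819824219, 151.08587646484375), 87.0512924194336)
hub [394.65789474 223.11842105] [ 0.55767831 -0.21297235  0.106     ]
hub side [304.1 242.1] (array([ 0.55722062, -0.2121061 ,  0.11036784]), np.float64(0.00065928182792069))
ball [268.9516129  230.27419355] 62 [291.92105263 179.68421053] 38 (array([0.5390938 , 0.09551795, 0.14572321]), np.float64(0.00038353304354864746))
handle top (array([ 0.52682072, -0.18406055,  0.16082886]), np.float64(0.001901791626963341)) [ 0.52587502 -0.18380893  0.162     ]
ctip [ 0.61713675 -0.11597641  0.041     ] rtip [ 0.62906428 -0.07853658  0.041     ]
[1.067 1.036 1.037 1.037 1.033 1.023 1.024 1.023 1.022 1.022 1.02  1.018
 1.017]
```

Geometry agrees: yaw is about 4.5°, the handle radius 42.5 mm, and the carriage needs about +38 mm (1.53 turns clockwise). Before moving, I'll check the clearance around the start pose and along the path from the depth map.

```bash
python3 - <<'E'
from h import *
for n in("top","side"):
    print(n,proj(n,[.3,.605,.256]),proj(n,[.3,.605,.231]))
    d=np.load(n+"0.npz")["d"];c=camera_params(n);v,u=np.mgrid[:400,:640]
    P=np.stack([u,v,np.ones_like(u)],-1)@np.linalg.inv(c["K"]).T*d[...,None]@np.array(c["rotation"]).T+c["position"]
    k=(d>0)&(P[...,2]>.06)&(P[...,0]>.2)&(P[...,0]<1)&(abs(P[...,1])<.9)
    H=np.zeros((9,19)); i=((P[k][:,0]-.2)/.1).astype(int);j=((P[k][:,1]+.9)/.1).astype(int)
    np.maximum.at(H,(np.clip(i,0,8),np.clip(j,0,18)),P[k][:,2]); print((H*100).astype(int))
r=sense(); print(np.round(r["tcp_rot"],2).tolist())
for a in (0,90,-90,180):
    t=np.deg2rad(a);R=np.array([[np.cos(t),np.sin(t),0],[np.sin(t),-np.cos(t),0],[0,0,-1]])
    q=inverse_kinematics([.5577,-.2125,.146],R); print(a,None if q is None else np.round(q,2))
E
```

```text
top [ 10.74173274 347.26764629] [ 20.07731033 343.85370616]
[[ 0  0  0  0  0  0  0  0  0  0  0  0  0  0 35 18  0  0  0]
 [ 0  0  0  0  0  0  0  0  0  0  0  0  0 10 34 16 16  0  0]
 [ 0  0  0  0  0  0  0  0  0  0  0  0  0  0 34 16 16  0  0]
 [ 0 16 35 34  0  0 11 16  6 16 16  0 11 11 11 11  0  0  0]
 [ 0 16 37 34  0  0 11 11  6  6  6  0 15 15  0  0  0  0  0]
 [ 0 16 16 11  0  0  0  8  0  0  0  0  0 19 19 19  0  0  0]
 [ 0  0  0  0  0  0  0  7  0  0  0  0  0 19 19 19  0  0  0]
 [ 0  0  0  0  0  0  0  0  0  0  0  0  0 18 19 18  0  0  0]
 [ 0  0  0  0  0  0  0  0  0  0  0  0  0  0  0  0  0  0  0]]
side [226.16194907  94.97327698] [226.68798876 100.68594033]
[[ 0  0  0  0  0  0  0  0  0  0  0 70 69 67 62 49  0  0  0]
 [ 0  0  0  0  0  0  0  0  0  0  0  0  0 59 60 57 39  0  0]
 [ 0  0  0  0  0  0  0  0  0  0  0  0  0 31 38 37 37  0  0]
 [39 38 37 34  0  0 14 16  6 16 15  0 11  0 12 11  0  0  0]
 [39 38 38 34  0  0 11 10  6  6  6  0 15 15  0  0  0  0  0]
 [ 0 16 16  0  0  0  7  8  0  0  0  0  0 19 20 19  0  0  0]
 [ 0  0  0  0  0  0  0  7  0  0  0  0  0 20 20 19  0  0  0]
 [ 0  0  0  0  0  0  0  0  0  0  0  0  0 18 19  0  0  0  0]
 [ 0  0  0  0  0  0  0  0  0  0  0  0  0  0  0  0  0  0  0]]
[[-0.9, 0.44, -0.0], [0.44, 0.9, -0.0], [-0.0, -0.0, -1.0]]
0 [-0.38  0.65  0.98  1.87 -0.65  0.98 -0.68]
90 [-0.27  0.56  0.78  1.87 -0.49  0.91  0.75]
-90 [-0.45  0.72  1.11  1.88 -0.76  1.04 -2.16]
180 [-0.04  0.49  0.45  1.85 -0.27  0.86  2.11]
```

```bash
cat >> h.py <<'E'
C=np.array([.5574,-.2125]); TH=.078; BY=np.array([np.sin(TH),np.cos(TH)]); BX=np.array([BY[1],-BY[0]])
def Rz(a):
    t=np.deg2rad(a); return np.array([[np.cos(t),np.sin(t),0],[np.sin(t),-np.cos(t),0],[0,0,-1]])
def hp(ang,z=.146,r=.042): # ang ccw from bed +x
    p=C+r*(np.cos(ang)*BX+np.sin(ang)*BY); return np.array([p[0],p[1],z])
A0=np.deg2rad(142.3)
E
python3 - <<'E'
from h import *
R=Rz(150)
command_gripper(.07,60)
p=sense()["position"]; move_l([p[0],p[1],.5],feed=.25)
movep(hp(A0,.35),R)
print(np.round(sense()["joint_pos"],2))
print([np.round(inverse_kinematics(hp(a),R)[[2,6]],2).tolist() for a in np.linspace(0,6.28,7)])
print(move_l(hp(A0,.146),feed=.12,until_force=10))
command_gripper(.0,60)
s=sense();print(s["time_s"],s["position"],s["finger_gap"],s["wrist_force"],s["gripper_force"])
E
```

```text
[-0.43  0.26  0.86  1.72 -0.21  1.25  1.53]
[[0.75, 1.77], [0.73, 1.7], [0.73, 1.7], [0.74, 1.77], [0.75, 1.84], [0.76, 1.84], [0.75, 1.77]]
False
6.8167 [ 0.52635082 -0.18443435  0.14635146] 0.020449838110696974 [-0.56210073 -0.6594271   3.28979642] 58.54306786553934
```

```bash
cat >> h.py <<'E'
def crank(a,da,step=15):
    n=max(1,int(np.ceil(abs(da)/np.deg2rad(step)))); f=0
    for i in range(1,n+1):
        move_l(hp(a+da*i/n),feed=.05); f=max(f,np.linalg.norm(sense()["wrist_force"]))
    return a+da,f
E
python3 - <<'E'
from h import *
a,f=crank(A0,-np.deg2rad(40)); s=sense(); print(f,s["time_s"],s["finger_gap"])
assert f<40
a,f=crank(a,-np.deg2rad(480)); s=sense(); print(a,f,s["time_s"],s["finger_gap"],s["position"])
p,d=camera("top"); np.savez("top1.npz",p=p,d=d)
q,_=camera("side"); np.savez("side1.npz",p=q)
A=cv2.resize(p[170:260,250:425,::-1],None,fx=4.5,fy=4.5,interpolation=cv2.INTER_CUBIC)
B=cv2.resize(p[180:215,310:370,::-1],(787,459)[:2],interpolation=cv2.INTER_CUBIC)[:190+5*0+269-269+0+190-190+0 or None]
cv2.imwrite("pics/t1.png",A)
E
```

```text
5.2650514172891505 7.8417 0.020772439309312885
-6.592108584782582 9.900388518422659 19.575 0.02058232595407362 [ 0.59655827 -0.22705441  0.14633031]
```

View pics/t1.png

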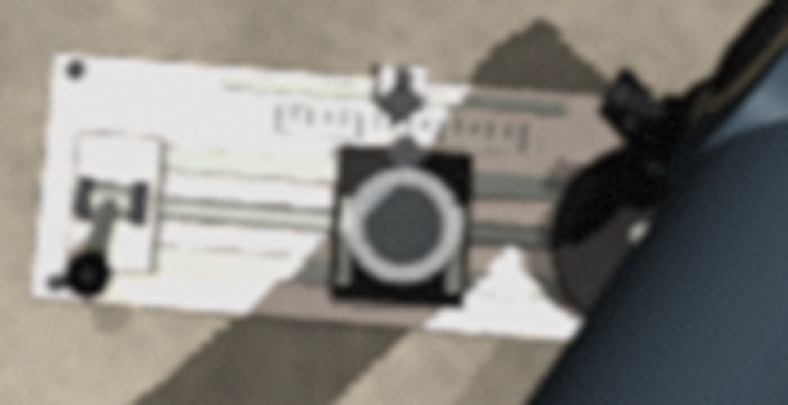

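The carriage tip is at about (405,138) and the rider tip at about (401,122), so only 2–4 mm remain. I'll zoom in on the pointers and measure them with the outline mask.

```bash
python3 - <<'E'
from h import *
t=np.load("top1.npz")["p"];g=cv2.cvtColor(t,cv2.COLOR_RGB2GRAY)
cv2.imwrite("pics/z1.png",cv2.resize(t[182:208,322:356,::-1],None,fx=20,fy=20,interpolation=cv2.INTER_CUBIC))
np.set_printoptions(linewidth=200); print(g[186:206,330:350])
W=lambda p:np.r_[plane("top",p,.041)[:2]-C]
for r in range(190,206):
    w=np.clip(150-g[r,331:348].astype(float),0,None); 
    if w.sum()>0: u=331+(w*np.arange(17)).sum()/w.sum(); P=W((u,r)); print(r,round(u,2),"bx %.4f by %.4f"%(P@BX,P@BY),int(w.sum()))
E
```

```text
[[174 164 135 124 168 212 221 182 119  93 115 163 208 220 201 173 163 159 155 151]
 [211 200 176 156 178 217 222 177 111  78  98 152 203 218 198 173 163 158 154 148]
 [228 222 200 167 181 213 214 168 100  75  99 156 208 223 204 186 182 179 173 169]
 [231 223 191 155 176 204 188 134  80  66  92 144 196 218 213 211 213 211 212 213]
 [220 213 175 138 154 166 139 101  77  74  83 116 160 196 208 217 221 223 222 227]
 [211 197 161 118 113 114  97  83  82  81  81  88 115 152 185 211 224 228 227 230]
 [218 208 175 125  94  84  81  82  85  83  83  79  86 121 166 204 221 223 220 217]
 [229 224 209 166 111  79  74  78  83  84  80  77  90 125 174 201 214 215 206 186]
 [223 231 225 196 152 110  83  74  80  82  82  99 129 164 202 217 223 225 214 183]
 [210 226 223 205 187 163 122  84  76  78 100 150 192 211 217 226 228 229 218 187]
 [198 223 222 207 204 200 161 100  96 113 135 181 216 219 208 215 223 215 196 173]
 [195 221 223 209 211 214 178 139 154 173 175 199 218 207 188 204 217 195 166 152]
 [196 222 227 217 220 220 199 189 201 208 198 205 220 210 199 209 210 179 145 145]
 [199 223 230 227 228
[... 349 characters left out ...]
 83  82  83  88  98 102  94  81  83  88  97]
 [ 47  48  46  47  49  55  68  80  83  83  85  87  82  78  64  47  36  36  40  51]
 [ 50  50  52  49  51  50  60  71  83  85  82  80  76  60  41  24  17  19  19  22]]
190 338.56 bx 0.0800 by 0.1426 322
191 337.89 bx 0.0771 by 0.1442 528
192 338.1 bx 0.0745 by 0.1435 647
193 338.32 bx 0.0718 by 0.1427 619
194 338.24 bx 0.0691 by 0.1427 461
195 338.17 bx 0.0664 by 0.1427 290
196 338.11 bx 0.0637 by 0.1426 156
197 337.0 bx 0.0608 by 0.1454 11
200 342.09 bx 0.0538 by 0.1312 34
201 340.16 bx 0.0507 by 0.1362 195
202 339.33 bx 0.0479 by 0.1382 435
203 338.36 bx 0.0450 by 0.1406 1179
204 338.96 bx 0.0425 by 0.1388 1476
205 339.37 bx 0.0399 by 0.1375 1600
```

View pics/z1.png

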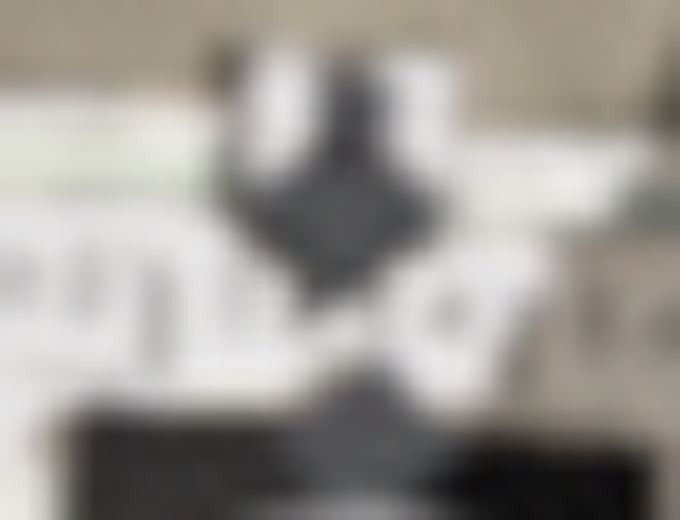

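The zoom shows the rider axis at u≈338.3 and the carriage tip at u≈339.8. After correcting for the yaw, about 5 mm are left. I'll crank 4.6 mm more, release, lift off and measure again without the arm in the way.

```bash
python3 - <<'E'
from h import *
a=A0-np.deg2rad(520)
a,f=crank(a,-.0046/.025*2*np.pi); s=sense(); print(a,f,s["position"])
command_gripper(.06,60)
p=hp(a,.24); move_l(p,feed=.15)
# go to a waypoint short of the lever ball, on the robot's side
b=C+.305*BY-.0431*BX; print("ball",b)
w=b-.10*BX; movep([w[0],w[1],.25],Rz(180-4.5))
t,d=camera("top"); sd,_=camera("side"); np.savez("top2.npz",p=t); np.savez("side2.npz",p=sd)
print(sense()["time_s"])
A=cv2.resize(t[182:208,322:356,::-1],(544,416),interpolation=cv2.INTER_CUBIC)
B=cv2.resize(sd[200:270,285:353,::-1],(404,416),interpolation=cv2.INTER_CUBIC)[:, :]
cv2.imwrite("pics/z2.png",np.hstack([A[:,:390],B]))
g=cv2.cvtColor(t,cv2.COLOR_RGB2GRAY); np.set_printoptions(linewidth=200); print(g[192:206,330:350])
E
```

```text
-7.748214681303627 8.699809351201518 [ 0.55753433 -0.25503959  0.14631121]
ball [0.53819693 0.09493105]
24.125
[[209 197 164 118  88  79  78  75  79  77  77  74  79 110 156 191 209 213 210 206]
 [220 217 198 158 104  74  69  73  77  78  73  71  83 117 162 191 204 207 198 183]
 [214 221 214 185 141 103  76  72  75  74  77  92 121 158 190 208 215 213 208 202]
 [199 216 214 193 177 158 114  78  72  76  94 140 180 199 207 215 220 217 213 215]
 [187 212 212 196 193 193 149  95  88 108 127 171 205 209 196 202 213 204 199 207]
 [186 212 213 199 202 204 168 131 144 164 166 188 207 198 181 192 205 191 186 203]
 [183 213 215 208 211 207 179 163 178 188 189 200 211 201 188 199 205 186 187 210]
 [188 212 221 219 217 207 178 155 154 166 187 210 219 216 211 211 207 183 189 212]
 [198 217 223 215 206 185 151 119 104 119 164 201 219 222 222 222 213 188 193 214]
 [193 200 196 177 156 137 111  90  81  87 129 179 212 222 224 223 212 193 196 210]
 [132 132 124 108  96  95  85  80  76  77  99 139 180 200 203 202 194 184 181 190]
 [ 60  61  59  60  69  80  77  80  80  78  80  97 117 131 134 132 127 130 136 146]
 [ 44  46  47  54  66  75  79  79  79  79  78  74  71  68  61  64  62  70  81  89]
 [ 46  48  47  51  57  67  74  78  79  79  75  70  59  51  48  44  45  49  52  54]]
```

View pics/z2.png

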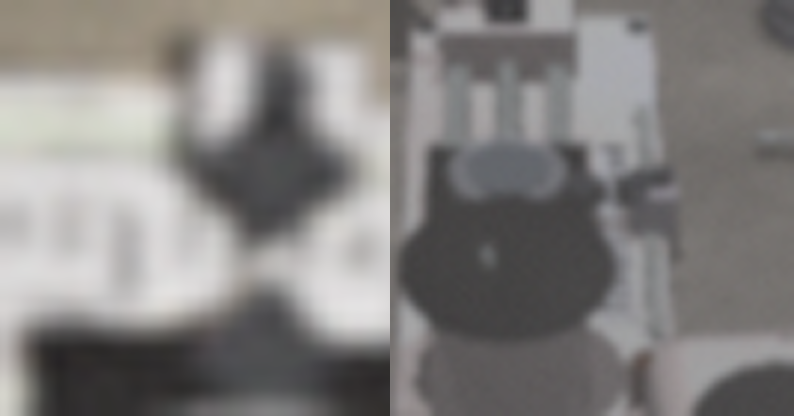

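In the top view both tips now sit at u≈338 once yaw-corrected, within about 0.5 mm, and the side view also shows them level. Now the lever.

```bash
python3 - <<'E'
from h import *
command_gripper(0,20)
P=lambda x,z:np.r_[C+.305*BY+x*BX,z]
move_l(P(-.12,.25),feed=.15); move_l(P(-.12,.150),feed=.15)
hit=move_l(P(.0,.150),feed=.06,until_force=30); print(hit,sense()["position"],sense()["wrist_force"],P(0,.15))
move_l(P(-.12,.15),feed=.2); move_l(P(-.14,.3),feed=.2)
t,d=camera("top"); sd,_=camera("side")
g=cv2.cvtColor(t,cv2.COLOR_RGB2GRAY); np.set_printoptions(linewidth=200)
for l in(-1,1): print("expected ball px",l,proj("top",P(l*.0431,.147)), proj("side",P(l*.0431,.147)))
print(g[198:203,334:346],sense()["time_s"])
A=cv2.resize(t[170:260,250:350,::-1],(500,450)); B=cv2.resize(sd[165:255,275:335,::-1],(300,450)); cv2.imwrite("pics/l3.png",np.hstack([A,B]))
E
```

```text
False [0.5809394  0.09164094 0.15000509] [-0.04438077 -0.01074051  0.35039828] [0.58116588 0.09157266 0.15      ]
expected ball px -1 [269.11959786 230.72660722] [291.72280422 179.46725818]
expected ball px 1 [272.40272946 194.88434905] [316.5200305 179.4472624]
[[211 209 181 164 182 191 191 201 212 201 189 199]
 [220 209 178 155 155 168 187 212 221 216 211 215]
 [206 187 151 117 107 121 165 204 221 224 223 224]
 [156 139 113  90  81  89 128 180 215 223 226 224]
 [100  96  86  81  77  79  99 141 182 202 205 202]] 29.75
```

View pics/l3.png

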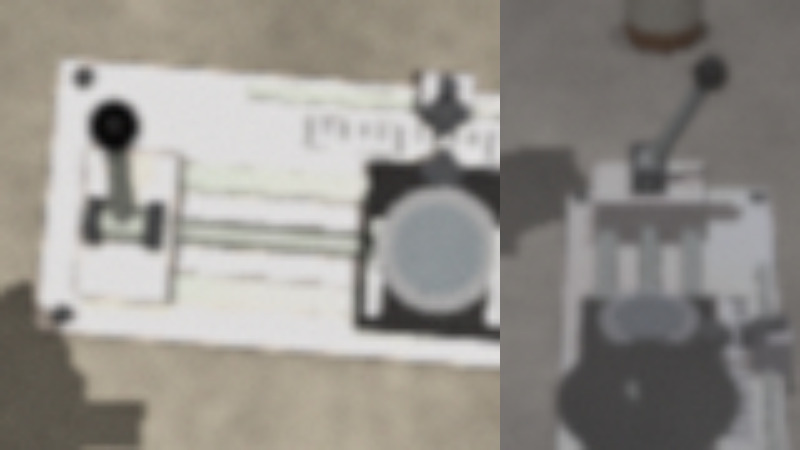

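The ball is now at crop (114,125), which is pixel (272.7,194.9). That matches the locked position of (272.4,194.9). The pointers are still aligned and the arm is clear.

```bash
python3 -c "
from rig import *
print(finish_job())"
```

```text
the job is handed in; nothing more can be done
None
```

I cranked the carriage pointer level with the rider's (within about 0.5 mm in the camera images), snapped the lock lever to its far stop, moved the arm clear and handed the job in at about 30 s; no verdict was returned.

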